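# Close and latch a hinged cake ring

## Robot

A 6-joint arm with a two-finger parallel gripper is mounted at the origin on a cart in front of the work surface, level with it; the furniture and walls round the work are solid. World frame = base frame: x ahead of the robot, y to its left, z up, the work surface at z = 0. Lengths are in m, angles in degrees, forces in N, time in s.
With the tool pointing down it reaches from about 0.35 to 0.875 m from the base axis. Payload 4.2 kg.
Tool frame: the origin (TCP) lies on the centre line of the jaws, within the pads' length; the fingertips stand 25 mm ahead of it and the grasp point (between the pads) lies 6 mm ahead of it; z points along the fingers, y is the line along which they close (so a half turn about z gives the same grasp; the last joint's range is limited). The gripper opens to 87 mm and grips with 3 to 60 N. Pads are 19 mm wide; open, the fingers measure 117 mm over their backs; the gripper's body (75 mm by 190 mm) begins 51 mm behind the grasp point.
Start: joints at [77.899, 22.042, 0.453, 0, -68.411, -14.817], TCP at [0.283, 0.557, 0.248] pointing down, gripper open.
Joint ranges: [-179.83, 179.83], [-69.29, 118.12], [-61.27, 80.66], [-181.25, 117.63], [-171.15, -9.14], [-177.46, 177.46]. Speed limits (degrees/s): [159.86, 159.86, 180, 180, 180, 180].

## Interface

Orientations are given as a 3x3 rotation matrix whose columns are the frame's x, y, z axes.
In Python, from station import r gives the robot as it stands.
- The arm moves only by the tool move_arm, never from a script. Its argument "series" is a list of rows, each an object with "grip": the opening, from 0 (shut) to 1 (fully open); "xyz": the shift along the tool's x, y, z in mm, a list of three; "angular": the turn, a rotation vector about the tool's x, y, z in rad, a list of three. A call has 1 to 10 rows; each row is the pose to reach, as a shift and turn from the pose commanded when the call began, along the tool's axes at that moment; what a row does not reach only later rows make up. A row lasts 1/10 s, in which the tool goes at most 50 mm and 8.59 degrees, less where a joint would pass 70% of its speed; a pose out of reach is approached as far as the arm can. A call with a gripper value outside its range is refused whole. The fingers move at their own pace and stop on an object; the grip force is fixed at half the most. Time passes only in rows, so rows that repeat a pose let the fingers close. It gives the time, the measured TCP pose, the force, the opening and the grip force at its end, in the units of the state.
- r.sense(): the state, without advancing time (a new reading comes with each control period).
- r.capture(name): name is "side" or "top" or "wrist"; returns a dict with "img" (480x640x3 uint8, red, green, blue), "camera_matrix" (3x3 intrinsics, pixels), "rvec" (rotation vector, rad) and "tvec" (3), from world to camera coordinates, as OpenCV has them; the wrist camera has in their place "hand_eye" (4x4, takes a point from camera to tool coordinates, whose origin is the TCP and whose axes are the flange's). Camera axes: x right, y down, z forward; pixel columns grow to the right and rows downward; lengths in m; the calibration is good to about 2 mm. A picture is of the moment at which its call begins: read the wrist's pose just before it. There is no depth.
- r.finish_job(): hands the job in; it is judged then, once.
The state is a dict: "time_s": time; "joints": joint angles; "joint_velocities": joint speeds; "effort": joint torques, N m; "tcp_pos": TCP position; "ee_rot": TCP orientation; "wrist_force": force on the tool from outside, world axes, zero at the start; "moment": the same for the moment, N m; "gripper_width": opening from 0.0 (shut) to 1.0 (fully open); "gripper_force": force on a finger pad.
Only numpy, scipy, OpenCV 4.12 (cv2) and the standard library are available. Lean on these libraries where they do the work, as an engineer would, in place of code of your own. Each camera call takes 0.05 s, during which the arm holds its last target. There are 200 camera calls.

## Task

Close the hinged cake ring and latch it: lay the latch plate over onto the T-headed stud, push the swinging half of the ring inwards until the head can come up through the plate's oblong eye, and press the plate down level. Then draw the swinging half back out until the stud pulls taut against the far end of the eye, so that the plate lies level, caught under the head, and cannot lift off. Leave the tub, the jar and the shaker beside the ring where they stand.

Things in the scene. Friction and masses are not known exactly. Their poses are not given: they have to be found in the camera images.
- cake_ring: Round steel cake ring in two hinged halves, 170 mm across, walls from z = 5 to 60 mm, empty inside; stands on its steel base disc (200 mm, 4 mm thick) on a red mat, immovable. Origin: centre of the disc's underside, 6 mm above the table. z up; +x to the ring's hinge; seam and latch at -x, roughly facing the robot. The half at +y is fixed, the half at -y swings.
- ring_hinge (a point): Top of the ring's vertical hinge pin, at x = 90, y = 0, z = 60 mm of the ring, about which the swinging half turns.
- ring_gate (a joint): Angle of the swinging half, rad. 0: ring exactly round (and, once latched, stud taut against the far end of the eye); positive: open, its front end away from the fixed half, to -y; range -0.095 (a stop, front ends overlapping 20 mm more) to 0.26. It stays where it is left: stiff, about 1 N at push_tab, up to three times that while the plate rubs on the stud's head.
- push_tab (a point): Middle of the top of the upright thumb tab on the swinging half, in front of the stud, 251 mm from the ring's hinge: a steel tab 24 mm wide (radially), 8 mm thick, reaching from 54 to 92 mm over the ring's origin; at x = -160, y = -19 mm of the ring with the half at 0. Push its flat faces along an arc about the hinge: +y swings the half in, -y out.
- stud_top (a point): Middle of the top of the T-headed stud on the swinging half, 79 mm over the ring's origin, 204 mm from the hinge; at x = -113, y = -19 mm with the half at 0. Head: flat bar with round ends, 42 mm long (along y at 0), 16 wide, 5 thick. Stem: 18 mm long in the same direction, 12 wide, 19 high, on a bracket.
- latch_pin (a point): Middle of the latch plate's hinge pin, which lies along the ring's x between two ears on the fixed half: x = -113, y = 30, z = 62 mm of the ring.
- latch_plate (a joint): Angle of the steel latch plate about its pin, rad. 0: level (a stop), pointing to the ring's -y, its top 64.5 mm over the ring's origin; pi/2: upright; more: folded back towards +y, up to 2.5. The pin is stiff: the plate stays at any angle and takes about 1 N at its free end to move. Laid on the stud's head it stops at about 0.32.
- latch_tip (a point): Middle of the latch plate's free end, on its top face, 96 mm from the pin. Plate 44 mm wide, 5 thick, with a lip 8 mm high at this end. Its oblong eye, 26 mm wide, runs from 20 to 58 mm from the pin. At 38 mm it cannot pass the 42 mm head level; at 0.32 rad its near end can go under the head, and with ring_gate at -0.085 its far end clears the head.
- white_tub: Bystander: white tub with lid, 74 mm across, 58 mm high; origin under its centre.
- sprinkle_jar: Bystander: clear jar with a screw lid, 57 mm across, 90 mm high; origin under its centre.
- shaker_tin: Bystander: shaker tin, 67 mm across, 77 mm high; origin under its centre.

How it is judged (in metres and radians):
On the way:
1. with the swinging half pushed in, the plate is pressed level with the stud's head up through its eye (value of joint latch_plate below 0.1 rad and value of joint ring_gate below -0.03 rad), for 0.2 s.
At the end, for the whole second after the job is handed in: The latch plate lies level (within 0.08 rad) with the stud's head above its eye, and the swinging half is drawn out taut: within 0.02 rad (4 mm at the stud) of the round ring, at rest (value of joint latch_plate below 0.08 rad and value of joint ring_gate between -0.02 and 0.02 rad and velocity of joint ring_gate between -0.02 and 0.02 rad/s); the robot touches nothing.
It fails at once if a bystander is shoved or tipped (distance of any of white_tub, sprinkle_jar, shaker_tin from where it was at the start of the episode above 0.02 m or angle between any of white_tub, sprinkle_jar, shaker_tin's own z axis and vertical above 0.3 rad).
It also fails if it takes over 62 s, if anything falls off the work surface, if the arm or the gripper's body presses on something with over 40 N, if the wrist force passes 120 N, or if a joint passes its speed limit or range.

## Working session

There is one attempt and no reset: what is moved stays moved. The work goes in short steps, Python scripts to look and compute and a tool call to move; the robot and the scene stay as the last step left them, time stands still between calls to the robot, and variables do not carry over. Pictures are saved under pics/ and viewed, at most 10 in all, crops included, and the job is handed in when it is done.

Besides the shell and the picture viewer there is one more tool, called after ">>>" as name(argument=value, ...), one argument or row to a line, values as JSON. move_arm: Moves the arm, as the interface text tells. Its arguments: {"type":"object","properties":{"series":{"type":"array"}},"required":["series"]}

```bash
mkdir -p pics; ls
python3 - <<'E'
from station import r
import cv2,numpy as np
s=r.sense();print(s['time_s'],s['tcp_pos'],np.round(s['ee_rot'],3),s['gripper_width'])
import pickle
for n in('top','side','wrist'):
    c=r.capture(n);pickle.dump((c,s),open(n+'.pkl','wb'));cv2.imwrite(f'pics/{n}.png',c['img'][:,:,::-1])
    print(n,{k:np.round(v,3).tolist() for k,v in c.items() if k!='img'})
E
```

```text
pics
0.0 [0.28267641 0.5568206  0.24647553] [[ 0.892 -0.453 -0.001]
 [-0.453 -0.892 -0.002]
 [ 0.     0.002 -1.   ]] 0.9991971710387467
top {'camera_matrix': [[440.554, 0.0, 329.391], [0.0, 440.554, 235.206], [0.0, 0.0, 1.0]], 'rvec': [2.144, -2.203, 0.109], 'tvec': [0.197, 0.639, 0.907]}
side {'camera_matrix': [[576.851, 0.0, 329.108], [0.0, 576.851, 231.695], [0.0, 0.0, 1.0]], 'rvec': [0.388, -2.551, 1.489], 'tvec': [0.672, 0.074, 1.378]}
wrist {'camera_matrix': [[429.835, 0.0, 322.694], [0.0, 429.835, 237.437], [0.0, 0.0, 1.0]], 'hand_eye': [[0.0, -0.956, -0.293, 0.081], [1.0, -0.0, 0.0, -0.0], [-0.0, -0.293, 0.956, -0.137], [0.0, 0.0, 0.0, 1.0]]}
```

View pics/top.png

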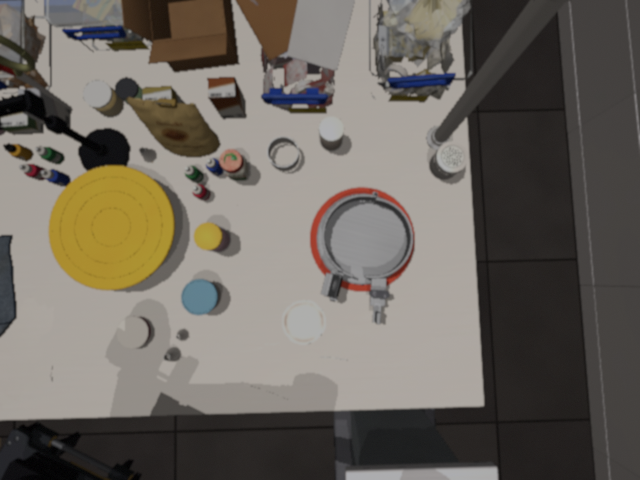

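View pics/side.png

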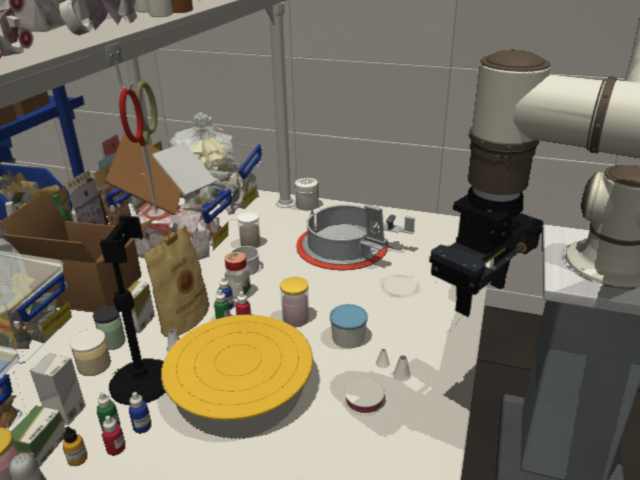

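Top view: ring centred at about (363,238), with the hinge knob at (375,195). The latch plate is upright at (333,286), the stud at (378,290) and the tab at (378,316). The white tub is at (305,322) and the shaker at (447,160). Next I'll zoom in and calibrate.

```bash
cat > h.py <<'E'
import cv2,numpy as np,pickle
def P(c):
    R=cv2.Rodrigues(np.array(c['rvec'],float))[0];t=np.array(c['tvec'],float).ravel();return R,t,np.array(c['camera_matrix'])
def ray(c,uv,s=None):
    K=np.array(c['camera_matrix']);d=np.linalg.inv(K)@[uv[0],uv[1],1]
    if 'hand_eye' in c:
        H=np.array(c['hand_eye']);R=np.array(s['ee_rot']);return R@H[:3,3]+np.array(s['tcp_pos']),R@H[:3,:3]@d
    R,t,_=P(c);return -R.T@t,R.T@d
def onz(c,uv,z,s=None):
    o,d=ray(c,uv,s);return o+d*(z-o[2])/d[2]
def tri(*a):
    A=0;b=0
    for o,d in a:
        d=d/np.linalg.norm(d);M=np.eye(3)-np.outer(d,d);A=A+M;b=b+M@o
    x=np.linalg.solve(A,b);return x,[np.linalg.norm((np.eye(3)-np.outer(d,d)/(d@d))@(x-o)) for o,d in a]
def proj(c,p,s=None):
    if 'hand_eye' in c:
        H=np.array(c['hand_eye']);R=np.array(s['ee_rot']);q=H[:3,:3].T@(R.T@(np.array(p)-s['tcp_pos'])-H[:3,3])
    else:
        R,t,_=P(c);q=R@np.array(p)+t
    u=np.array(c['camera_matrix'])@q;return u[:2]/u[2]
E
python3 - <<'E'
from h import *
c,s=pickle.load(open('top.pkl','rb'));im=c['img']
hsv=cv2.cvtColor(im,cv2.COLOR_RGB2HSV)
m=((hsv[...,0]<8)|(hsv[...,0]>172))&(hsv[...,1]>150)&(hsv[...,2]>90)
m=m.astype(np.uint8);m[:180]=0;m[:,:300]=0;m[300:]=0;m[:,430:]=0
pts=np.array([[x,y] for y,x in zip(*np.nonzero(m))])
hull=cv2.convexHull(pts.astype(np.int32))
W=np.array([onz(c,p[0],0.002)[:2] for p in hull])
A=np.c_[2*W,np.ones(len(W))];x=np.linalg.lstsq(A,(W**2).sum(1),rcond=None)[0];rad=np.sqrt(x[2]+x[0]**2+x[1]**2)
print('mat',x[:2],rad,np.std(np.hypot(*(W-x[:2]).T)-rad))
for n,p,z in(('hinge',(375,195),.066),('plate',(333,286),.1),('stud',(378,284),.085),('tab',(378,316),.098),('tub',(305,322),.058),('shaker',(450,157),.077),('o',(332,130),.09)):
    print(n,onz(c,p,z))
a=cv2.resize(im[180:340,290:470],None,fx=4,fy=4,interpolation=cv2.INTER_CUBIC)[:,:,::-1]
c2,_=pickle.load(open('side.pkl','rb'))
cv2.imwrite('pics/tc.png',a[:600]);cv2.imwrite('pics/sc.png',cv2.resize(c2['img'][180:290,285:435],None,fx=5,fy=5,interpolation=cv2.INTER_CUBIC)[:,:,::-1])
E
```

```text
mat [0.6378986  0.10908269] 0.11203724711500619 0.0003700139010744065
hinge [0.72154133 0.08367034 0.066     ]
plate [0.53770632 0.17599222 0.1       ]
stud [0.53894892 0.08648925 0.085     ]
tab [0.47746038 0.09026674 0.098     ]
tub [0.46598404 0.23436526 0.058     ]
shaker [ 0.79464049 -0.07249821  0.077     ]
o [0.85378329 0.16911042 0.09      ]
```

View pics/tc.png

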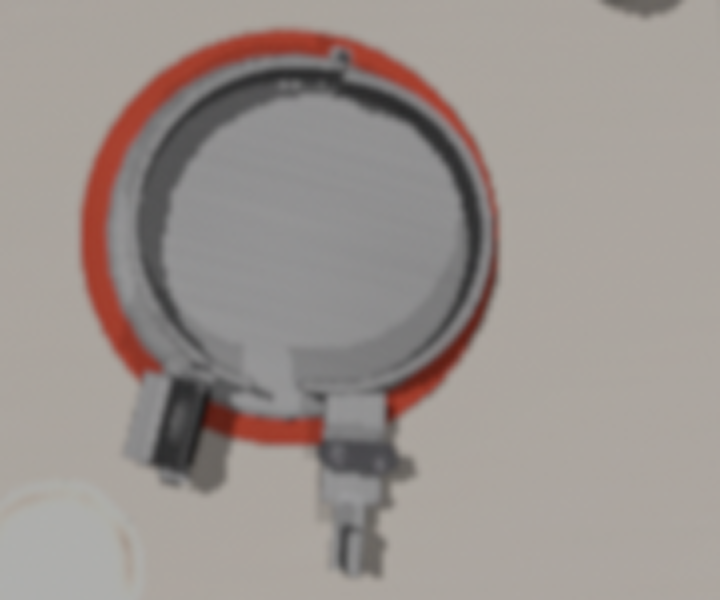

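View pics/sc.png

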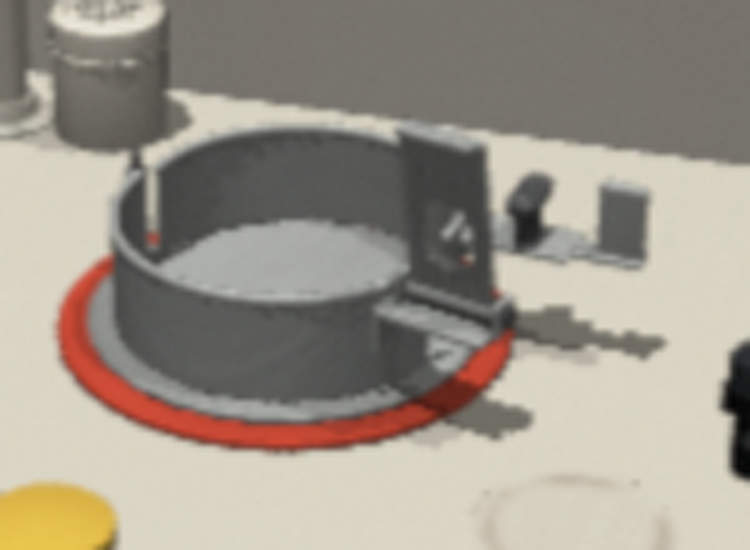

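Crops: hinge pin top at (375.5,193.8) in top and (312,211) in side. Stud head at (380.5,294) and (391,217). Tab top at (378,317) and (410,217). The plate is upright, with its tip edge at (374,208) in side. The faint circle near the tub position is only a table stain.

Run:
```python
from h import *
T,_=pickle.load(open('top.pkl','rb'));S,_=pickle.load(open('side.pkl','rb'))
np.set_printoptions(precision=4,suppress=True)
tc=lambda x,y:(290+(x-1.5)/4,180+(y-1.5)/4); sc=lambda x,y:(285+(x-2)/5,180+(y-2)/5)
print('camT',ray(T,(0,0))[0],'camS',ray(S,(0,0))[0])
pt={}
for n,a,b in(('hinge',(342,52),(137,152)),('stud',(357,457),(532,184)),('tab',(352,548),(625,187))):
    x,e=tri(ray(T,tc(*a)),ray(S,sc(*b)));pt[n]=x;print(n,x,np.round(e,4),'planez',onz(T,tc(*a),{'hinge':.066,'stud':.085,'tab':.098}[n]))
C=np.array([.6379,.1091])
h=onz(T,tc(342,52),.066)[:2]
print('dist hinge',np.linalg.norm(h-C),'yaw',np.degrees(np.arctan2(*(h-C)[::-1])))
for n,z in(('stud',.085),('tab',.098)):
    q=pt[n][:2];v=q-h;print(n,'dist hinge',np.linalg.norm(v),np.degrees(np.arctan2(*v[::-1])))
# ring rim + pin: fix yaw
for yaw in np.radians([-16,-14,-12,-10]):
    R=np.array([[np.cos(yaw),-np.sin(yaw)],[np.sin(yaw),np.cos(yaw)]])
    f=lambda x,y,z:np.r_[C+R@[x,y],z+.006]
    for n,p in(('hinge',(.09,0,.06)),('pinA',(-.091,.03,.0645)),('pinB',(-.135,.03,.0645))):
        t=proj(T,f(*p));q=proj(S,f(*p));print(round(np.degrees(yaw)),n,((t-[290,180])*4+1.5).round(),((q-[285,180])*5+2).round())
```

```text
camT [0.5535 0.1842 0.9641] camS [0.2814 1.3115 0.747 ]
hinge [0.7239 0.0843 0.0765] [0.0006 0.0006] planez [0.7265 0.0832 0.066 ]
stud [0.5194 0.086  0.0898] [0.0003 0.0003] planez [0.5195 0.0855 0.085 ]
tab [0.4747 0.0906 0.0972] [0.0016 0.0016] planez [0.4763 0.091  0.098 ]
dist hinge 0.09231008969234145 yaw -16.277059173612148
stud dist hinge 0.20712907498281236 179.24202286332212
tab dist hinge 0.2519660963661966 178.3234866669044
-16 hinge [340.  56.] [135. 170.]
-16 pinA [197. 382.] [413. 282.]
-16 pinB [176. 467.] [495. 308.]
-14 hinge [334.  55.] [132. 172.]
-14 pinA [203. 385.] [418. 280.]
-14 pinB [184. 471.] [502. 304.]
-12 hinge [328.  53.] [129. 175.]
-12 pinA [209. 389.] [423. 278.]
-12 pinB [193. 475.] [508. 300.]
-10 hinge [322.  52.] [125. 178.]
-10 pinA [215. 392.] [428. 275.]
-10 pinB [202. 479.] [514. 296.]
```

```bash
cat >> h.py <<'E'
C=np.array([.6379,.1091]);yaw=np.radians(-16);Rr=np.array([[np.cos(yaw),-np.sin(yaw)],[np.sin(yaw),np.cos(yaw)]])
def toring(p): return np.r_[Rr.T@(np.array(p)[:2]-C),p[2]-.006]*1000
def fromring(q): q=np.array(q)/1000.;return np.r_[C+Rr@q[:2],q[2]+.006]
def tip(s): return toring(np.array(s['tcp_pos'])+.025*np.array(s['ee_rot'])[:,2])
def status(r):
    s=r.sense();R=np.array(s['ee_rot']);t=tip(s)
    print('t',round(s['time_s'],2),'tip ring mm',t.round(1),'toolx ang from ring -y deg',round(np.degrees(np.arctan2(*(Rr.T@R[:2,0])[::-1]))+90,2),'F ring',np.r_[Rr.T@np.array(s['wrist_force'])[:2],s['wrist_force'][2]].round(1),'grip',round(s['gripper_width'],2))
    return s
E
python3 - <<'E'
from h import *
from station import r
S,_=pickle.load(open('side.pkl','rb'));T,_=pickle.load(open('top.pkl','rb'))
sc=lambda x,y:(285+(x-2)/5,180+(y-2)/5); tc=lambda x,y:(290+(x-1.5)/4,180+(y-1.5)/4)
o,d=ray(S,sc(443,138));n=np.r_[Rr[:,0],0]
p0=fromring([-113,0,0]);x=o+d*((p0-o)@n)/(d@n);print('plate tip ring',toring(x).round(1))
for q in((155,375),(128,450),(208,380),(185,470)):print(toring(onz(T,tc(*q),.164)).round(1))
s=status(r);R=np.array(s['ee_rot'])
g=fromring([-113,90,190]);tcp=g+[0,0,.025]
print('shift tool mm',(R.T@(tcp-s['tcp_pos'])*1000).round(1))
Rd=np.c_[np.r_[-Rr[:,1],0],np.r_[-Rr[:,0],0],[0,0,-1]]
print('rot',cv2.Rodrigues(R.T@Rd)[0].ravel().round(4))
E
```

```text
plate tip ring [-113.    44.9  153.1]
[-93.9  51.3 158. ]
[-129.5   54.7  158. ]
[-90.1  27.6 158. ]
[-131.8   27.6  158. ]
t 0.15 tip ring mm [-464.8  332.5  215.7] toolx ang from ring -y deg 79.08 F ring [-0.4 -0.5 -0.4] grip 1.0
shift tool mm [391.4 171.5  26.1]
rot [ 1.3000e-03 -1.2000e-03  1.3802e+00]
```

>>> move_arm(
  series=[
    {"grip": 0, "xyz": [100, 45, 0], "angular": [0, 0, 0.35]},
    {"grip": 0, "xyz": [200, 90, 0], "angular": [0, 0, 0.7]},
    {"grip": 0, "xyz": [391, 171, 0], "angular": [0, 0, 1.38]},
    {"grip": 0, "xyz": [391, 171, 0], "angular": [0, 0, 1.38]},
    {"grip": 0, "xyz": [391, 171, 0], "angular": [0, 0, 1.38]},
    {"grip": 0, "xyz": [391, 171, 0], "angular": [0, 0, 1.38]},
    {"grip": 0, "xyz": [391, 171, 0], "angular": [0, 0, 1.38]},
    {"grip": 0, "xyz": [391, 171, 0], "angular": [0, 0, 1.38]},
    {"grip": 0, "xyz": [391, 171, 0], "angular": [0, 0, 1.38]},
    {"grip": 0, "xyz": [391, 171, 0], "angular": [0, 0, 1.38]},
  ],
)

```text
time_s: 1.15
tcp_pos: [0.5557, 0.2248, 0.2468]
ee_rot: [[-0.283, -0.959, -0.001], [-0.959, 0.283, -0.001], [0.001, 0.001, -1.0]]
wrist_force: [-0.2, 0.4, 0.5]
gripper_width: 0.169
gripper_force: 0.0
```

>>> move_arm(
  series=[
    {"grip": 0, "xyz": [0, 0, 0], "angular": [0, 0, 0]},
  ],
)

```text
time_s: 1.25
tcp_pos: [0.5541, 0.2273, 0.247]
ee_rot: [[-0.276, -0.961, -0.001], [-0.961, 0.276, -0.0], [0.001, 0.001, -1.0]]
wrist_force: [-0.3, 0.2, -0.5]
gripper_width: 0.08
gripper_force: 0.0
```

```bash
python3 -c "
from h import *
from station import r
status(r);s=r.sense();c=r.capture('wrist');pickle.dump((c,s),open('w1.pkl','wb'));cv2.imwrite('pics/w1.png',c['img'][:,:,::-1])"
```

```text
t 1.25 tip ring mm [-113.1   90.5  216. ] toolx ang from ring -y deg -0.02 F ring [-0.4  0.1 -0.5] grip 0.08
```

View pics/w1.png

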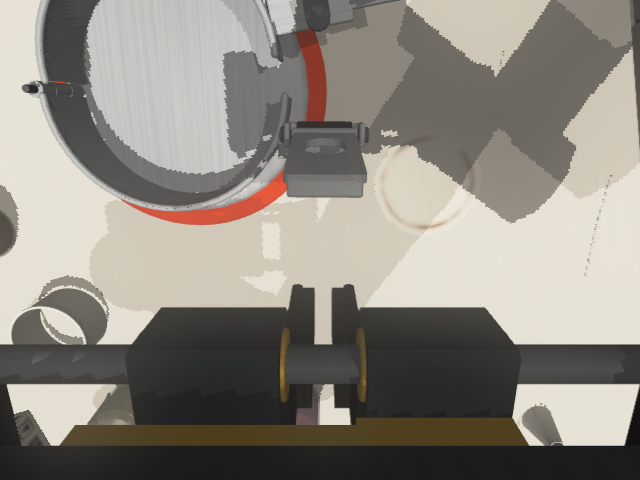

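Wrist view: the plate is upright and leaning slightly back, with its lip at (325,185). The pin runs from (287,133) to (365,133), and the hinge pin top is at (30,88). I'll use these points to check the yaw and pin position.

```bash
python3 -c "
from h import *
c,s=pickle.load(open('w1.pkl','rb'));
for p,z in(((287,133),.068),((365,133),.068),((30,88),.0765),((288,187),.155),((363,189),.155),((317,13),.085)): print(p,toring(onz(c,p,z,s)).round(1))
"
```

```text
(287, 133) [-87.5  28.2  62. ]
(365, 133) [-143.3   28.2   62. ]
(30, 88) [84.8 -2.  70.5]
(288, 187) [-94.3  51.4 149. ]
(363, 189) [-134.6   52.5  149. ]
(317, 13) [-109.4  -46.    79. ]
```

>>> move_arm(
  series=[
    {"grip": 0, "xyz": [0, 0, 40], "angular": [0, 0, 0]},
    {"grip": 0, "xyz": [0, 0, 74], "angular": [0, 0, 0]},
    {"grip": 0, "xyz": [20, 0, 74], "angular": [0, 0, 0]},
    {"grip": 0, "xyz": [35, 0, 74], "angular": [0, 0, 0]},
    {"grip": 0, "xyz": [46, 0, 74], "angular": [0, 0, 0]},
    {"grip": 0, "xyz": [54, 0, 74], "angular": [0, 0, 0]},
    {"grip": 0, "xyz": [62, 0, 75], "angular": [0, 0, 0]},
    {"grip": 0, "xyz": [70, 0, 76], "angular": [0, 0, 0]},
    {"grip": 0, "xyz": [78, 0, 78], "angular": [0, 0, 0]},
    {"grip": 0, "xyz": [78, 0, 78], "angular": [0, 0, 0]},
  ],
)

```text
time_s: 2.3
tcp_pos: [0.5322, 0.1518, 0.1694]
ee_rot: [[-0.276, -0.961, -0.001], [-0.961, 0.276, -0.0], [0.001, 0.001, -1.0]]
wrist_force: [-0.0, -0.5, -0.0]
gripper_width: 0.004
gripper_force: 0.0
```

```bash
python3 -c "
from h import *
from station import r
status(r)"
```

```text
t 2.3 tip ring mm [-113.4   11.9  138.4] toolx ang from ring -y deg -0.04 F ring [ 0.1 -0.5 -0. ] grip 0.0
```

>>> move_arm(
  series=[
    {"grip": 0, "xyz": [10, 0, 5], "angular": [0, 0, 0]},
    {"grip": 0, "xyz": [20, 0, 12], "angular": [0, 0, 0]},
    {"grip": 0, "xyz": [29, 0, 20], "angular": [0, 0, 0]},
    {"grip": 0, "xyz": [37, 0, 29], "angular": [0, 0, 0]},
    {"grip": 0, "xyz": [40, 0, 34], "angular": [0, 0, 0]},
    {"grip": 0, "xyz": [43, 0, 39], "angular": [0, 0, 0]},
    {"grip": 0, "xyz": [45, 0, 43], "angular": [0, 0, 0]},
    {"grip": 0, "xyz": [46, 0, 46], "angular": [0, 0, 0]},
    {"grip": 0, "xyz": [46, 0, 46], "angular": [0, 0, 0]},
  ],
)

```text
time_s: 3.2
tcp_pos: [0.5199, 0.1086, 0.1231]
ee_rot: [[-0.275, -0.961, -0.001], [-0.961, 0.275, -0.0], [0.0, 0.001, -1.0]]
wrist_force: [-0.1, 0.1, 0.1]
gripper_width: 0.005
gripper_force: 0.0
```

```bash
python3 -c "
from h import *
from station import r
status(r);s=r.sense();c=r.capture('side');pickle.dump((c,s),open('s2.pkl','wb'));cv2.imwrite('pics/s2.png',cv2.resize(c['img'][150:290,285:465],None,fx=4,fy=4,interpolation=cv2.INTER_CUBIC)[:,:,::-1])"
```

```text
t 3.2 tip ring mm [-113.3  -33.1   92.1] toolx ang from ring -y deg 0.01 F ring [-0.1  0.1  0.1] grip 0.0
```

View pics/s2.png

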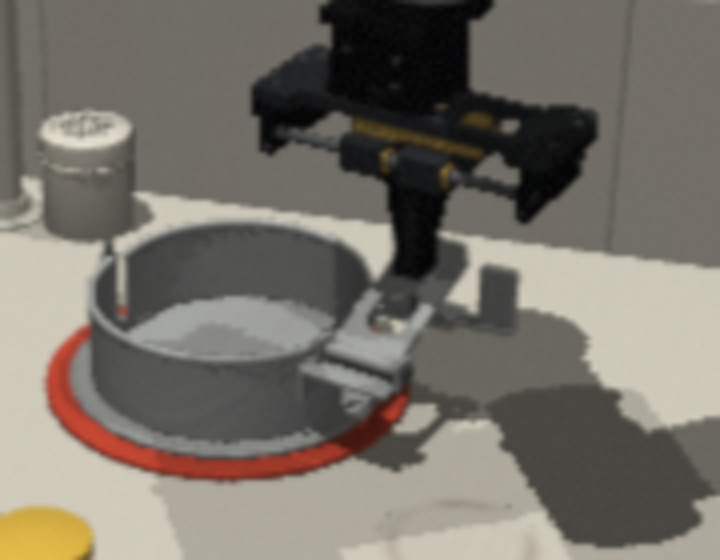

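The plate is laid over toward the stud, with the finger at crop (410,290). The tab stands clear at (498,295). Next I'll lift, go outside the tab and push it in.

>>> move_arm(
  series=[
    {"grip": 0, "xyz": [0, 0, -35], "angular": [0, 0, 0]},
    {"grip": 0, "xyz": [25, 20, -35], "angular": [0, 0, 0]},
    {"grip": 0, "xyz": [55, 44, -35], "angular": [0, 0, 0]},
    {"grip": 0, "xyz": [55, 44, -35], "angular": [0, 0, 0]},
    {"grip": 0, "xyz": [55, 44, 0], "angular": [0, 0, 0]},
    {"grip": 0, "xyz": [55, 44, 26], "angular": [0, 0, 0]},
    {"grip": 0, "xyz": [55, 44, 26], "angular": [0, 0, 0]},
  ],
)

```text
time_s: 3.95
tcp_pos: [0.4608, 0.0672, 0.0951]
ee_rot: [[-0.276, -0.961, -0.006], [-0.961, 0.276, -0.003], [0.004, 0.005, -1.0]]
wrist_force: [-0.4, -0.1, 0.7]
gripper_width: 0.006
gripper_force: 0.0
```

```bash
python3 -c "
from h import *
from station import r
status(r)"
```

```text
t 3.95 tip ring mm [-158.8  -89.2   64.1] toolx ang from ring -y deg -0.01 F ring [-0.3 -0.2  0.7] grip 0.01
```

>>> move_arm(
  series=[
    {"grip": 0, "xyz": [-8, 0, 0], "angular": [0, 0, 0]},
    {"grip": 0, "xyz": [-15, 1, 0], "angular": [0, 0, 0]},
    {"grip": 0, "xyz": [-22, 2, 0], "angular": [0, 0, 0]},
    {"grip": 0, "xyz": [-29, 3, 0], "angular": [0, 0, 0]},
    {"grip": 0, "xyz": [-36, 4, 0], "angular": [0, 0, 0]},
    {"grip": 0, "xyz": [-43, 5, 0], "angular": [0, 0, 0]},
    {"grip": 0, "xyz": [-50, 6, 0], "angular": [0, 0, 0]},
    {"grip": 0, "xyz": [-57, 6, 0], "angular": [0, 0, 0]},
    {"grip": 0, "xyz": [-64, 6, 0], "angular": [0, 0, 0]},
    {"grip": 0, "xyz": [-64, 6, 0], "angular": [0, 0, 0]},
  ],
)

```text
time_s: 4.95
tcp_pos: [0.4749, 0.132, 0.0975]
ee_rot: [[-0.275, -0.962, 0.001], [-0.962, 0.275, 0.0], [-0.001, -0.0, -1.0]]
wrist_force: [0.2, 0.0, -0.2]
gripper_width: 0.003
gripper_force: 0.0
```

```bash
python3 -c "
from h import *
from station import r
status(r)"
```

```text
t 4.95 tip ring mm [-163.   -22.9   66.5] toolx ang from ring -y deg 0.06 F ring [ 0.2  0.1 -0.2] grip 0.0
```

>>> move_arm(
  series=[
    {"grip": 0, "xyz": [-4, 0, 0], "angular": [0, 0, 0]},
    {"grip": 0, "xyz": [-8, 1, 0], "angular": [0, 0, 0]},
    {"grip": 0, "xyz": [-10, 1, 0], "angular": [0, 0, 0]},
    {"grip": 0, "xyz": [-12, 1, 0], "angular": [0, 0, 0]},
  ],
)

```text
time_s: 5.35
tcp_pos: [0.4768, 0.1429, 0.0975]
ee_rot: [[-0.275, -0.961, 0.0], [-0.961, 0.275, -0.0], [0.0, -0.0, -1.0]]
wrist_force: [0.2, -1.6, -0.1]
gripper_width: 0.005
gripper_force: 0.5
```

```bash
python3 -c "
from h import *
from station import r
status(r);s=r.sense();c=r.capture('side');pickle.dump((c,s),open('s3.pkl','wb'));cv2.imwrite('pics/s3.png',cv2.resize(c['img'][150:290,285:465],None,fx=4,fy=4,interpolation=cv2.INTER_CUBIC)[:,:,::-1])"
```

```text
t 5.35 tip ring mm [-164.2  -11.9   66.5] toolx ang from ring -y deg 0.01 F ring [ 0.6 -1.5 -0.1] grip 0.0
```

View pics/s3.png

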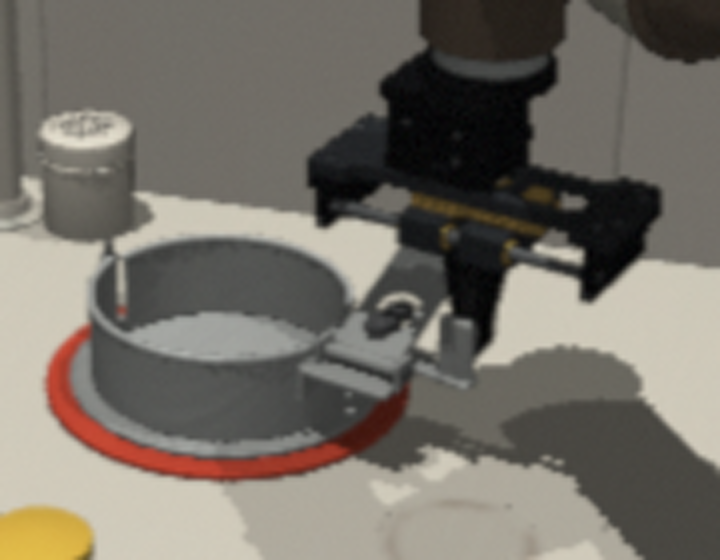

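The head is coming up through the eye at crop (390,318), and the finger is behind the tab at (470,300). I'll push on toward the stop in small steps.

>>> move_arm(
  series=[
    {"grip": 0, "xyz": [-1, 0, 0], "angular": [0, 0, 0]},
    {"grip": 0, "xyz": [-2, 0, 0], "angular": [0, 0, 0]},
  ],
)

```text
time_s: 5.6
tcp_pos: [0.4769, 0.1437, 0.0975]
ee_rot: [[-0.276, -0.961, -0.002], [-0.961, 0.276, -0.002], [0.002, 0.001, -1.0]]
wrist_force: [1.0, -7.9, 1.1]
gripper_width: 0.005
gripper_force: 3.2
```

>>> move_arm(
  series=[
    {"grip": 0, "xyz": [-1, 0, 0], "angular": [0, 0, 0]},
  ],
)

```text
time_s: 5.7
tcp_pos: [0.4769, 0.1438, 0.0975]
ee_rot: [[-0.276, -0.961, -0.002], [-0.961, 0.276, -0.004], [0.004, 0.001, -1.0]]
wrist_force: [1.8, -10.4, 2.4]
gripper_width: 0.007
gripper_force: 4.4
```

>>> move_arm(
  series=[
    {"grip": 0, "xyz": [-1, 0, 0], "angular": [0, 0, 0]},
  ],
)

```text
time_s: 5.8
tcp_pos: [0.4769, 0.1439, 0.0975]
ee_rot: [[-0.276, -0.961, -0.003], [-0.961, 0.276, -0.005], [0.006, 0.002, -1.0]]
wrist_force: [2.4, -13.3, 3.2]
gripper_width: 0.006
gripper_force: 5.6
```

>>> move_arm(
  series=[
    {"grip": 0, "xyz": [-1, 0, 0], "angular": [0, 0, 0]},
  ],
)

```text
time_s: 5.9
tcp_pos: [0.4769, 0.144, 0.0975]
ee_rot: [[-0.276, -0.961, -0.004], [-0.961, 0.276, -0.007], [0.008, 0.002, -1.0]]
wrist_force: [3.2, -14.9, 4.3]
gripper_width: 0.009
gripper_force: 6.8
```

>>> move_arm(
  series=[
    {"grip": 0, "xyz": [8, 1, 0], "angular": [0, 0, 0]},
    {"grip": 0, "xyz": [12, 1, -30], "angular": [0, 0, 0]},
    {"grip": 0, "xyz": [12, 1, -60], "angular": [0, 0, 0]},
    {"grip": 0, "xyz": [32, -25, -60], "angular": [0, 0, 0]},
    {"grip": 0, "xyz": [32, -51, -60], "angular": [0, 0, 0]},
    {"grip": 0, "xyz": [32, -51, -60], "angular": [0, 0, 0]},
    {"grip": 0, "xyz": [32, -51, -60], "angular": [0, 0, 0]},
  ],
)

```text
time_s: 6.6
tcp_pos: [0.5182, 0.1028, 0.1573]
ee_rot: [[-0.276, -0.961, -0.0], [-0.961, 0.276, 0.001], [-0.0, 0.0, -1.0]]
wrist_force: [-0.9, 1.0, 0.0]
gripper_width: 0.01
gripper_force: 0.0
```

```bash
python3 -c "
from h import *
from station import r
status(r)"
```

```text
t 6.6 tip ring mm [-113.3  -39.   126.3] toolx ang from ring -y deg -0.05 F ring [-1.1  0.7  0. ] grip 0.01
```

Press down: the target tip z is about 63, so 63 mm down.

>>> move_arm(
  series=[
    {"grip": 0, "xyz": [-1, 0, 20], "angular": [0, 0, 0]},
    {"grip": 0, "xyz": [-1, 0, 32], "angular": [0, 0, 0]},
    {"grip": 0, "xyz": [-1, 0, 40], "angular": [0, 0, 0]},
    {"grip": 0, "xyz": [-1, 0, 47], "angular": [0, 0, 0]},
    {"grip": 0, "xyz": [-1, 0, 53], "angular": [0, 0, 0]},
    {"grip": 0, "xyz": [-1, 0, 58], "angular": [0, 0, 0]},
  ],
)

```text
time_s: 7.2
tcp_pos: [0.5186, 0.1039, 0.0992]
ee_rot: [[-0.275, -0.961, 0.0], [-0.961, 0.275, 0.0], [-0.0, -0.0, -1.0]]
wrist_force: [0.4, 0.2, 0.1]
gripper_width: 0.008
gripper_force: 0.1
```

>>> move_arm(
  series=[
    {"grip": 0, "xyz": [0, 0, 2], "angular": [0, 0, 0]},
    {"grip": 0, "xyz": [0, 0, 3], "angular": [0, 0, 0]},
    {"grip": 0, "xyz": [0, 0, 4], "angular": [0, 0, 0]},
    {"grip": 0, "xyz": [0, 0, 5], "angular": [0, 0, 0]},
  ],
)

```text
time_s: 7.6
tcp_pos: [0.5189, 0.1038, 0.0957]
ee_rot: [[-0.275, -0.961, 0.001], [-0.961, 0.275, -0.0], [0.0, -0.001, -1.0]]
wrist_force: [-3.8, -0.5, 11.1]
gripper_width: 0.0
gripper_force: 5.3
```

```bash
python3 -c "
from h import *
from station import r
status(r)"
```

```text
t 7.6 tip ring mm [-112.9  -37.9   64.7] toolx ang from ring -y deg 0.05 F ring [-3.5 -1.5 11.1] grip 0.0
```

>>> move_arm(
  series=[
    {"grip": 0, "xyz": [0, 0, 0], "angular": [0, 0, 0]},
    {"grip": 0, "xyz": [0, 0, 0], "angular": [0, 0, 0]},
    {"grip": 0, "xyz": [0, 0, 0], "angular": [0, 0, 0]},
    {"grip": 0, "xyz": [0, 0, -30], "angular": [0, 0, 0]},
    {"grip": 0, "xyz": [0, 0, -60], "angular": [0, 0, 0]},
    {"grip": 0, "xyz": [-30, 27, -60], "angular": [0, 0, 0]},
    {"grip": 0, "xyz": [-62, 55, -60], "angular": [0, 0, 0]},
    {"grip": 0, "xyz": [-62, 55, -60], "angular": [0, 0, 0]},
    {"grip": 0, "xyz": [-62, 55, -60], "angular": [0, 0, 0]},
  ],
)

```text
time_s: 8.5
tcp_pos: [0.4826, 0.1794, 0.1549]
ee_rot: [[-0.273, -0.962, 0.001], [-0.962, 0.273, 0.0], [-0.001, -0.0, -1.0]]
wrist_force: [0.8, -0.3, 0.3]
gripper_width: 0.003
gripper_force: 0.0
```

```bash
python3 -c "
from h import *
from station import r
status(r);s=r.sense();c=r.capture('side');pickle.dump((c,s),open('s4.pkl','wb'));cv2.imwrite('pics/s4.png',cv2.resize(c['img'][150:290,285:465],None,fx=4,fy=4,interpolation=cv2.INTER_CUBIC)[:,:,::-1])"
```

```text
t 8.5 tip ring mm [-168.7   24.7  123.9] toolx ang from ring -y deg 0.13 F ring [ 0.8 -0.   0.3] grip 0.0
```

View pics/s4.png

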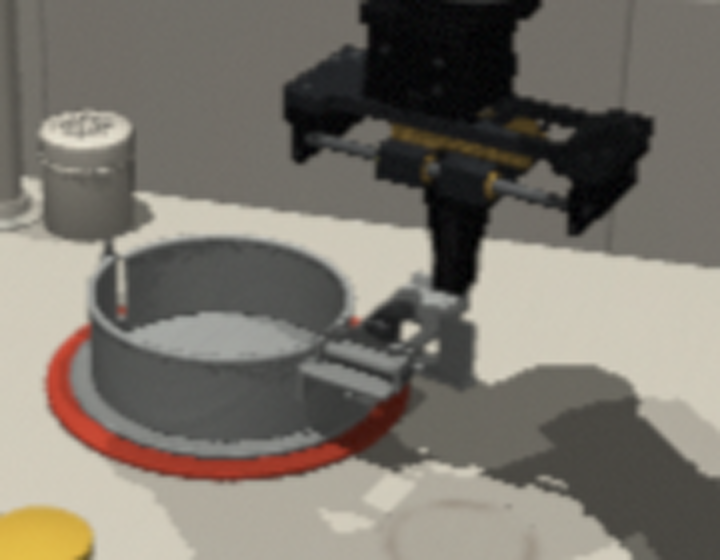

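The plate is level with the head above the eye (crop ~385,320). The finger is in front of the tab at (455,350). Next I'll go down and push the tab back out.

>>> move_arm(
  series=[
    {"grip": 0, "xyz": [0, 0, 30], "angular": [0, 0, 0]},
    {"grip": 0, "xyz": [0, 0, 55], "angular": [0, 0, 0]},
    {"grip": 0, "xyz": [5, 0, 55], "angular": [0, 0, 0]},
    {"grip": 0, "xyz": [10, 0, 55], "angular": [0, 0, 0]},
    {"grip": 0, "xyz": [15, 0, 55], "angular": [0, 0, 0]},
    {"grip": 0, "xyz": [20, 0, 55], "angular": [0, 0, 0]},
    {"grip": 0, "xyz": [24, 0, 55], "angular": [0, 0, 0]},
    {"grip": 0, "xyz": [26, 0, 55], "angular": [0, 0, 0]},
  ],
)

```text
time_s: 9.35
tcp_pos: [0.4766, 0.1535, 0.1007]
ee_rot: [[-0.275, -0.961, 0.003], [-0.961, 0.275, 0.001], [-0.002, -0.003, -1.0]]
wrist_force: [-0.2, 1.3, 0.2]
gripper_width: 0.002
gripper_force: 0.5
```

>>> move_arm(
  series=[
    {"grip": 0, "xyz": [1, 0, 0], "angular": [0, 0, 0]},
    {"grip": 0, "xyz": [2, 0, 0], "angular": [0, 0, 0]},
  ],
)

```text
time_s: 9.55
tcp_pos: [0.4764, 0.1521, 0.1006]
ee_rot: [[-0.275, -0.962, 0.003], [-0.962, 0.275, 0.001], [-0.002, -0.003, -1.0]]
wrist_force: [-0.6, 1.1, 0.0]
gripper_width: 0.004
gripper_force: 0.5
```

```bash
python3 -c "
from h import *
from station import r
status(r)"
```

```text
t 9.55 tip ring mm [-167.1   -3.1   69.6] toolx ang from ring -y deg 0.05 F ring [-0.8  0.9  0. ] grip 0.0
```

>>> move_arm(
  series=[
    {"grip": 0, "xyz": [1, 0, 0], "angular": [0, 0, 0]},
    {"grip": 0, "xyz": [2, 0, 0], "angular": [0, 0, 0]},
  ],
)

```text
time_s: 9.75
tcp_pos: [0.4758, 0.1507, 0.1002]
ee_rot: [[-0.275, -0.961, 0.003], [-0.961, 0.275, 0.002], [-0.003, -0.002, -1.0]]
wrist_force: [-0.1, 4.8, 2.0]
gripper_width: 0.009
gripper_force: 2.6
```

>>> move_arm(
  series=[
    {"grip": 0, "xyz": [1, 0, 0], "angular": [0, 0, 0]},
    {"grip": 0, "xyz": [2, 0, 0], "angular": [0, 0, 0]},
  ],
)

```text
time_s: 9.95
tcp_pos: [0.4757, 0.1504, 0.1003]
ee_rot: [[-0.275, -0.961, 0.005], [-0.961, 0.275, 0.005], [-0.006, -0.003, -1.0]]
wrist_force: [-0.6, 11.1, 0.1]
gripper_width: 0.008
gripper_force: 5.2
```

>>> move_arm(
  series=[
    {"grip": 0, "xyz": [1, 0, 0], "angular": [0, 0, 0]},
    {"grip": 0, "xyz": [1, 0, 0], "angular": [0, 0, 0]},
  ],
)

```text
time_s: 10.15
tcp_pos: [0.4757, 0.1504, 0.1003]
ee_rot: [[-0.275, -0.961, 0.006], [-0.961, 0.275, 0.007], [-0.008, -0.004, -1.0]]
wrist_force: [-1.5, 12.0, -0.2]
gripper_width: 0.007
gripper_force: 5.5
```

```bash
python3 -c "
from h import *
from station import r
status(r)"
```

```text
t 10.15 tip ring mm [-167.2   -4.8   69.3] toolx ang from ring -y deg 0.05 F ring [-4.7 11.1 -0.2] grip 0.01
```

>>> move_arm(
  series=[
    {"grip": 0, "xyz": [-8, 1, 0], "angular": [0, 0, 0]},
    {"grip": 0, "xyz": [-12, 2, 0], "angular": [0, 0, 0]},
    {"grip": 0, "xyz": [-14, 2, -40], "angular": [0, 0, 0]},
    {"grip": 0, "xyz": [-30, 2, -80], "angular": [0, 0, 0]},
    {"grip": 0, "xyz": [-70, 2, -120], "angular": [0, 0, 0]},
    {"grip": 0, "xyz": [-100, 2, -130], "angular": [0, 0, 0]},
    {"grip": 0, "xyz": [-100, 2, -130], "angular": [0, 0, 0]},
    {"grip": 0, "xyz": [-100, 2, -130], "angular": [0, 0, 0]},
  ],
)

```text
time_s: 10.95
tcp_pos: [0.4986, 0.2433, 0.2287]
ee_rot: [[-0.275, -0.961, -0.002], [-0.961, 0.275, -0.002], [0.002, 0.002, -1.0]]
wrist_force: [1.0, -0.5, -0.3]
gripper_width: 0.008
gripper_force: 0.0
```

```bash
python3 -c "
from h import *
from station import r
status(r);s=r.sense();c=r.capture('side');w=r.capture('wrist')
a=cv2.resize(c['img'][190:290,330:450],(480,400),interpolation=cv2.INTER_CUBIC);b=cv2.resize(w['img'],(320,240))
o=np.zeros((400,800,3),np.uint8);o[:,:480]=a;o[:240,480:]=b;cv2.imwrite('pics/f.png',o[:,:,::-1])"
```

```text
t 10.95 tip ring mm [-170.9   90.5  197.7] toolx ang from ring -y deg 0.04 F ring [ 1.1 -0.2 -0.3] grip 0.01
```

View pics/f.png

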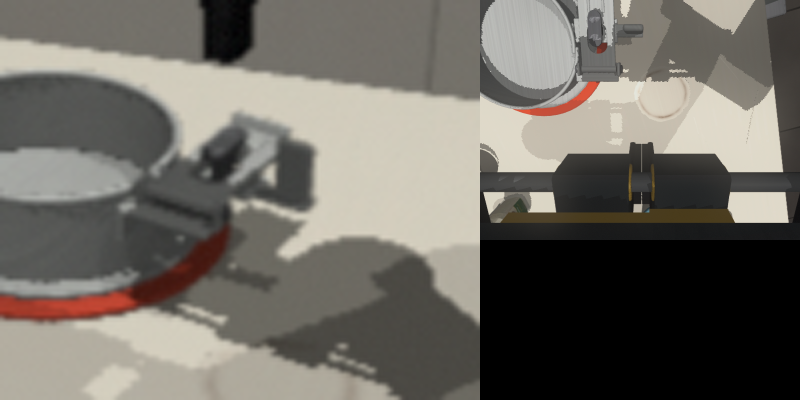

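The plate lies level under the head (crop ~225,145; wrist inset ~597,30), with the stud at the far end of the eye and the arm clear. I'm handing the job in.

```bash
python3 -c "
from station import r
print(r.finish_job())"
```

```text
the job is handed in; nothing more can be done
None
```

The cake ring is closed and latched: the last picture shows the plate level under the stud's head, the stud pulled taut, and the arm clear. I handed the job in at about 11 s; no verdict came back.

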